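# Show the porter which parcels to take

### The job

At the parcel desk, press the call button fully down to call the porter and let it up again, then point down at the middle of the lid of the smallest carton, fingertips a few centimetres above it, and stay there for two seconds. Then point in the same way at the tallest carton, and finish still pointing at it, after at least two seconds. Do not touch, move or lift any carton, do not bring the fingertips down over the low wide carton, and leave everything else on the desk where it is.

Things in the scene. Friction and masses are not known exactly. Their poses are not given: they have to be found in the camera images.
- call_button (a joint): travel of the call button: 0 up, 0.006 m fully down; a spring pushes it up again, about 5 N at full travel
- call_button_top (a point): centre of the top face of the round call button (44 mm across, its top about 67 mm above the desk). It looks up from a black box 80 x 80 x 45 mm that is fixed to the desk; both move in position between runs. Press straight down with the closed fingertips
- small_carton: the smallest carton: a loose closed brown cardboard carton with a strip of tape along the middle of its lid, 90 x 70 mm and 60 mm high. Origin: centre of its underside; x along the 90 mm side, z up. Any of the three cartons may stand in any of three places: right, left, or straight ahead beyond the call button
- small_carton_top (a point): middle of the lid (upper face) of small_carton, 60 mm above the desk; z up
- flat_carton: the low wide carton, not to be pointed at (cross it with the fingertips 10 cm or more above its lid): a loose closed brown cardboard carton with a strip of tape along the middle of its lid, 150 x 120 mm and 50 mm high. Origin: centre of its underside; x along the 150 mm side, z up. Any of the three cartons may stand in any of three places: right, left, or straight ahead beyond the call button
- flat_carton_top (a point): middle of the lid (upper face) of flat_carton, 50 mm above the desk; z up
- tall_carton: the tallest carton, standing upright: a loose closed brown cardboard carton with a strip of tape along the middle of its lid, 110 x 90 mm and 140 mm high. Origin: centre of its underside; x along the 110 mm side, z up. Any of the three cartons may stand in any of three places: right, left, or straight ahead beyond the call button
- tall_carton_top (a point): middle of the lid (upper face) of tall_carton, 140 mm above the desk; z up
- tape_roll: bystander, loose, to be left where it is: roll of packing tape lying flat, 100 mm across, 48 mm high. Origin: centre of its underside
- stapler: bystander, loose, to be left where it is: black stapler, 130 x 34 mm, 53 mm high. Origin: centre of its underside
- box_cutter: bystander, loose, to be left where it is: closed box cutter, 130 x 26 mm, 20 mm high. Origin: centre of its underside
- pen_cup: bystander, loose, to be left where it is: round steel pen cup with pens, 76 mm across, 155 mm high with the pens. Origin: centre of its underside
- glue_bottle: bystander, loose, to be left where it is: small bottle, 52 mm across, 130 mm high. Origin: centre of its underside
- stamp: bystander, loose, to be left where it is: wooden hand stamp, 40 mm across, 72 mm high. Origin: centre of its underside
There are look-alikes about, which are no part of the job. What is shaped like the small_carton but pink is not meant.

How it is judged:
By the outcome, as a careful person would: the job done as asked, in the order asked, and still so for the second after the job is handed in, with the robot touching nothing.
It also fails if it takes over 56 s, if anything falls off the work surface, if the arm or the gripper's body presses on something with over 40 N, if the wrist force passes 120 N, or if a joint passes its speed limit or range.

### The arm

A 7-joint arm with a two-finger parallel gripper is mounted at the origin on the work surface. World frame = base frame: x ahead of the robot, y to its left, z up, the work surface at z = 0. Lengths are in m, angles in rad, forces in N, time in s.
With the tool pointing down it reaches from about 0.4 to 0.9 m from the base axis. Payload 5.5 kg.
Tool frame: the origin (TCP) lies between the finger pads, 19 mm behind the fingertips; this is the grasp point; z points along the fingers, y is the line along which they close (so a half turn about z gives the same grasp; the last joint's range is limited). The gripper opens to 92 mm and grips with 3 to 60 N. Pads are 19 mm wide; open, the fingers measure 130 mm over their backs; the gripper's body (75 mm by 190 mm) begins 47 mm behind the grasp point.
Start: joints at [-0.862, 0.501, -0.427, 1.55, 0.221, 1.138, -0.21], TCP at [0.28, 0.586, 0.246] pointing down, gripper open.
Joint ranges: [-2.88, 2.88], [-0.31, 2.03], [-1.54, 1.56], [0.2, 2.42], [-1.41, 4.55], [0.19, 2.02], [-2.57, 2.57]. Speed limits (rad/s): [2.57, 2.57, 3.14, 3.14, 3.14, 3.14, 3.14].

### API

Orientations are given as a unit quaternion [x, y, z, w].
In Python, from bench import manip, effector, viewer gives the robot as it stands. Calls block until the motion is done:
- manip.move_pose(position, orientation): joint-space move of the TCP to a pose.
- manip.servo_line(position, ori=None, vel=0.15): straight line of the TCP; ori=None keeps the orientation; vel is the mean speed in m/s.
- manip.movej(angles): joint-space move.
- effector.open_jaws() and effector.close(f_grip=None): open the fingers fully, or close them until they stop; f_grip is the grip in N (None keeps the last).
- manip.sleep(seconds).
- manip.solve_ik(position, orientation): joint angles nearest the present ones, or None.
- viewer.get_image(name): name is "scene" or "side" or "wrist"; returns the picture (384x512x3 uint8, red, green, blue); there is no depth.
- viewer.get_calibration(name): a dict with "vfov" (degrees; the focal length in pixels is half the picture's height over the tangent of half this angle, whatever the lens; pixels are square), "cx", "cy" (the principal point, pixels), "dist_coeffs" ([k1, k2, p1, p2, k3] as OpenCV has them; the pictures are not rectified), "eye" and "attitude" of the camera in the world. Camera axes: x right, y down, z forward; pixel columns grow to the right and rows downward; lengths in m; the calibration is good to about 2 mm. A picture is of the moment at which its call begins: read the wrist's pose just before it. get_calibration takes no time and is no camera call; for the wrist camera it gives the pose at the moment of the call.
A pose or a line that the arm cannot do raises manip.PlanningError and nothing moves.
- manip.hand_in(): hands the job in; it is judged then, once.
Readings, each from a call of its own:
- manip.current_clock(): time.
- manip.current_q(): joint angles.
- manip.current_joint_velocities(): joint speeds.
- manip.current_tau(): joint torques, N m.
- manip.current_tool_pos(): TCP position.
- manip.current_tcp_rot(): TCP orientation.
- manip.current_force(): force on the tool from outside, world axes, zero at the start.
- manip.current_wrist_torque(): the same for the moment, N m.
- manip.current_finger_gap(): finger opening in m.
- manip.current_gripper_force(): force on a finger pad.
Only numpy, scipy, OpenCV 4.12 (cv2) and the standard library are available. Lean on these libraries where they do the work, as an engineer would, in place of code of your own. Each camera call takes 0.05 s, during which the arm holds its last target. There are 200 camera calls.

## Working session

There is one attempt and no reset: what is moved stays moved. The work goes in short steps, each a Python script; the robot and the scene stay as the last script left them, time stands still between calls to the robot, and variables do not carry over. Pictures are saved under pics/ and viewed, at most 10 in all, crops included, and the job is handed in when it is done.

```bash
mkdir -p pics; cat > h.py <<'E'
import numpy as np, cv2
from bench import manip, effector, viewer
from scipy.spatial.transform import Rotation as R
def snap(n,f):
    c=viewer.get_calibration(n); im=viewer.get_image(n); cv2.imwrite(f'pics/{f}.png',im[:,:,::-1]); return c
def rot(c):
    a=np.array(c['attitude'],float)
    return a if a.shape==(3,3) else R.from_quat(a).as_matrix()
def K(c):
    f=192/np.tan(np.radians(c['vfov'])/2); return np.array([[f,0,c['cx']],[0,f,c['cy']],[0,0,1]])
def p2w(c,uv,z):
    n=cv2.undistortPoints(np.array(uv,float).reshape(-1,1,2),K(c),np.array(c['dist_coeffs'],float)).reshape(-1,2)
    d=np.c_[n,np.ones(len(n))]@rot(c).T; e=np.array(c['eye'])
    return e+d*((z-e[2])/d[:,2])[:,None]
def w2p(c,P):
    Rm=rot(c); rv=cv2.Rodrigues(Rm.T)[0]
    return cv2.projectPoints(np.array(P,float).reshape(-1,1,3),rv,-Rm.T@np.array(c['eye']),K(c),np.array(c['dist_coeffs'],float))[0].reshape(-1,2)
E
python3 - <<'E'
from h import *
print(manip.current_clock(),manip.current_tool_pos(),manip.current_tcp_rot())
for n in('scene','side'): print(snap(n,n+'0'))
E
```

```text
0.0 [0.28004795 0.5858582  0.2444832 ] [ 2.21056250e-01  9.75260596e-01 -9.18033985e-04 -2.46190630e-04]
{'vfov': 48.94031605319753, 'cx': 262.6654632403741, 'cy': 198.1909055413198, 'dist_coeffs': array([-0.1209867,  0.       ,  0.       ,  0.       ,  0.       ]), 'eye': array([1.07704758, 0.54815862, 0.66124559]), 'attitude': array([ 0.34398709,  0.82361349, -0.41196334, -0.18335733])}
{'vfov': 52.5698248783196, 'cx': 256.66640960573324, 'cy': 190.4642870043218, 'dist_coeffs': array([-0.0763868,  0.       ,  0.       ,  0.       ,  0.       ]), 'eye': array([ 0.08103742, -0.5512181 ,  0.84986339]), 'attitude': array([ 0.86946956, -0.31689794,  0.1193457 , -0.35965955])}
```

View pics/scene0.png

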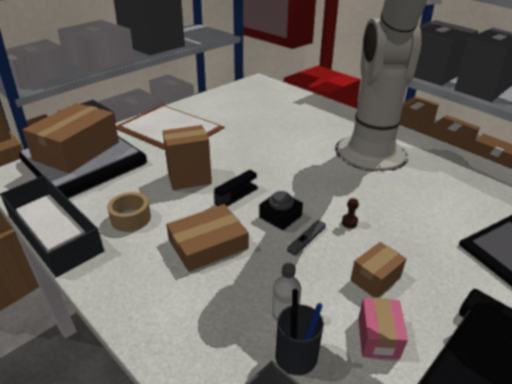

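View pics/side0.png

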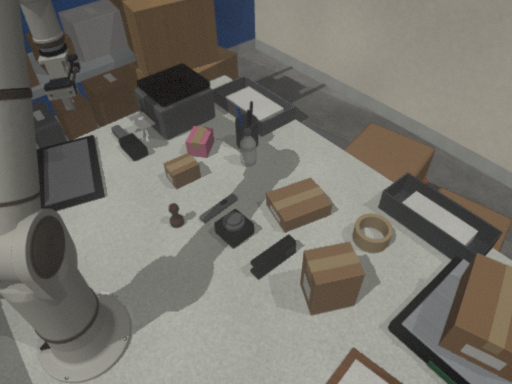

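The scene view shows the button at about (281,198), the small carton at (379,262), the flat one at (207,232) and the tall one at (187,133). The pink look-alike is at (383,325). The side view shows the button at (235,219), small at (182,166), flat at (299,200) and tall at (332,256). I'll triangulate roughly and view enlarged crops.

```bash
cat > a.py <<'E'
from h import *
cs,cd=viewer.get_calibration('scene'),viewer.get_calibration('side')
for n,a,b,z in (('button',(281,198),(235,219),.067),('small',(379,260),(182,165),.06),('flat',(207,230),(299,200),.05),('tall',(187,135),(332,256),.14)):
    print(n,p2w(cs,[a],z).round(3),p2w(cd,[b],z).round(3))
t=[]
for n,cs_ in (('scene0',[(281,205),(379,265),(187,150)]),('side0',[(235,225),(182,168),(332,270)])):
    im=cv2.imread(f'pics/{n}.png')
    t.append(np.hstack([cv2.resize(im[y-33:y+33,x-33:x+33],(264,264),interpolation=cv2.INTER_CUBIC) for x,y in cs_]))
cv2.imwrite('pics/crop.png',np.vstack(t))
E
python3 a.py
```

```text
button [[0.459 0.025 0.067]] [[0.449 0.008 0.067]]
small [[0.467 0.302 0.06 ]] [[0.459 0.293 0.06 ]]
flat [[ 0.647 -0.025  0.05 ]] [[ 0.636 -0.041  0.05 ]]
tall [[ 0.504 -0.27   0.14 ]] [[ 0.512 -0.267  0.14 ]]
```

View pics/crop.png

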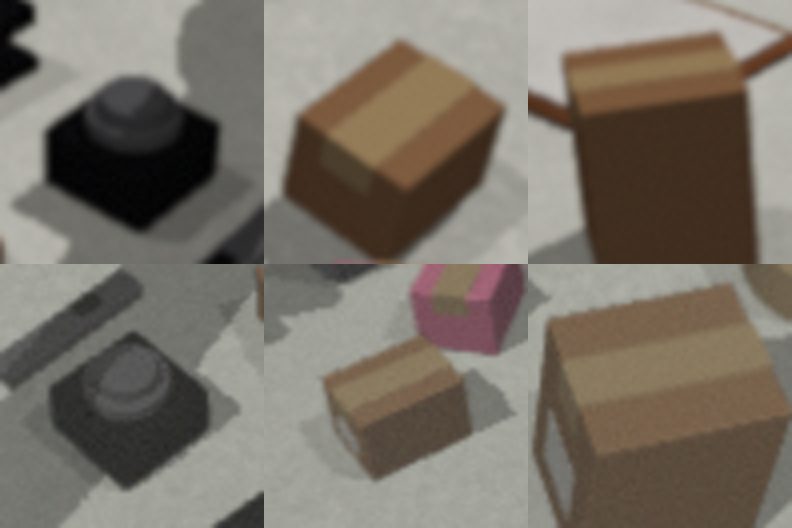

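```bash
cat > b.py <<'E'
from h import *
from scipy.optimize import least_squares
cs,cd=viewer.get_calibration('scene'),viewer.get_calibration('side')
for n,a,b,z in (('button',(280,197.5),(234.7,219),.067),('small',(380.8,259.8),(180.8,163.8),.06),('tall',(185,135.3),(333.8,262.5),.14)):
    r=least_squares(lambda P:np.r_[w2p(cs,P)[0]-a,w2p(cd,P)[0]-b],[.45,.05,.1])
    print(n,p2w(cs,[a],z).round(3),p2w(cd,[b],z).round(3),r.x.round(3),r.cost)
effector.close(10)
manip.servo_line([.32,.5,.32],vel=.25)
manip.move_pose([.455,.018,.30],[0,1,0,0])
print(manip.current_clock(),manip.current_tool_pos(),manip.current_force())
c=snap('wrist','w1'); print(c)
print(w2p(c,[[.455,.018,.067]]))
E
python3 b.py
```

```text
button [[0.459 0.022 0.067]] [[0.448 0.009 0.067]] [0.451 0.015 0.059] 0.017713410083397003
small [[0.464 0.305 0.06 ]] [[0.46 0.3  0.06]] [0.461 0.303 0.057] 0.014811950141465356
tall [[ 0.509 -0.272  0.14 ]] [[ 0.502 -0.282  0.14 ]] [ 0.504 -0.28   0.136] 0.029799004414557982
3.9833 [0.455187   0.01924683 0.29984351] [ 0.3875937  -0.63527845 -0.40906414]
{'vfov': 64.46682938791007, 'cx': 251.46384728878132, 'cy': 188.08369467644616, 'dist_coeffs': array([-0.00665442,  0.        ,  0.        ,  0.        ,  0.        ]), 'eye': array([0.3865738 , 0.01811646, 0.43902771]), 'attitude': array([0.70050246, 0.70172609, 0.09238771, 0.0913308 ])}
[[250.88663121 164.08318365]]
```

View pics/w1.png

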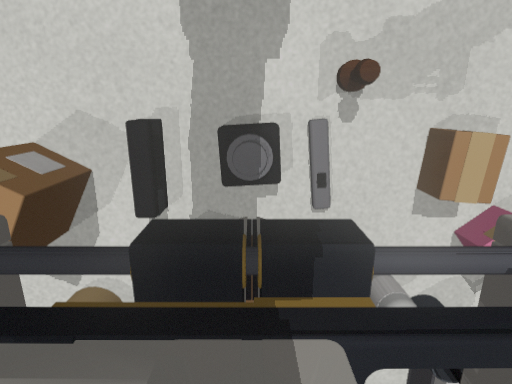

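The wrist view shows the button's inner disc at about (249,157), with a collar round it, the stapler on the left and the cutter on the right. The top disc is about 36 px wide, which fits 44 mm.

```bash
cat > c.py <<'E'
from h import *
c=viewer.get_calibration('wrist'); im=cv2.imread('pics/w1.png')
print(p2w(c,[(248.5,157)],.067),p2w(c,[(249.5,154.5)],.045))
cv2.imwrite('pics/w1c.png',cv2.resize(im[110:200,205:295],(540,540),interpolation=cv2.INTER_CUBIC))
E
python3 c.py
```

```text
[[0.44620309 0.01503314 0.067     ]] [[0.44644846 0.01615373 0.045     ]]
```

View pics/w1c.png

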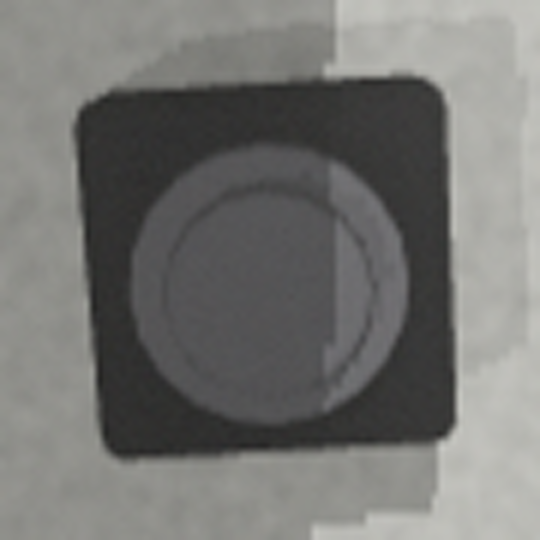

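```bash
cat > d.py <<'E'
from h import *
x,y=.4472,.0165
manip.servo_line([x,y,.30]); manip.servo_line([x,y,.095],vel=.12); manip.sleep(.2)
f0=manip.current_force()[2]; L=[]
for z in np.arange(.090,.070,-.001):
    manip.servo_line([x,y,z],vel=.02); manip.sleep(.05)
    f=manip.current_force()[2]-f0; L.append((round(z,3),round(manip.current_tool_pos()[2],4),round(f,1)))
    if f>14: break
manip.sleep(.3); print(L, manip.current_force()[2]-f0)
manip.servo_line([x,y,.12],vel=.08)
manip.servo_line([x,y,.30],vel=.2); print(manip.current_clock(),manip.current_force())
manip.move_pose([.462,.302,.25],[0,1,0,0])
c=snap('wrist','w2'); print(w2p(c,[[.462,.302,.06]]),manip.current_clock(),manip.current_tool_pos())
E
python3 d.py
```

```text
[(np.float64(0.09), np.float64(0.0898), np.float64(0.7)), (np.float64(0.089), np.float64(0.089), np.float64(0.7)), (np.float64(0.088), np.float64(0.088), np.float64(0.3)), (np.float64(0.087), np.float64(0.087), np.float64(0.1)), (np.float64(0.086), np.float64(0.0861), np.float64(1.9)), (np.float64(0.085), np.float64(0.0851), np.float64(2.7)), (np.float64(0.084), np.float64(0.0841), np.float64(2.8)), (np.float64(0.083), np.float64(0.0831), np.float64(3.7)), (np.float64(0.082), np.float64(0.0821), np.float64(3.4)), (np.float64(0.081), np.float64(0.0811), np.float64(5.4)), (np.float64(0.08), np.float64(0.0801), np.float64(5.2)), (np.float64(0.079), np.float64(0.0799), np.float64(15.9))] 16.88601648169274
12.1083 [1.05862025 0.0371665  0.06212021]
[[253.97376314 170.84022701]] 13.275 [0.46291602 0.29986878 0.24989587]
```

View pics/w2.png

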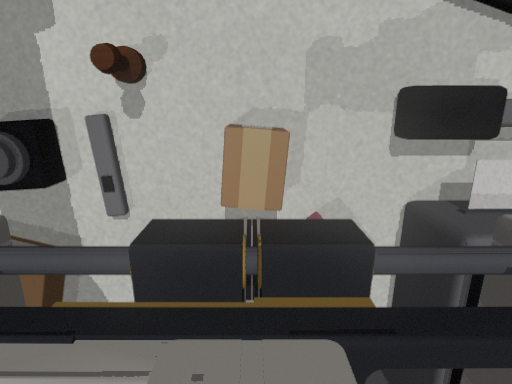

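The press bottomed out (16 N at 6 mm of travel) and the button was released. The wrist view shows the small lid centred at about (255,168), within 3 px of the prediction.

```bash
cat > e.py <<'E'
from h import *
c=viewer.get_calibration('wrist'); p=p2w(c,[(255,168)],.06)[0]; print(p)
x,y=p[:2]
manip.servo_line([x,y,.25]); manip.servo_line([x,y,.111],vel=.12)
manip.sleep(2.8); print(manip.current_tool_pos(),manip.current_clock())
manip.servo_line([x,y,.32],vel=.2)
manip.move_pose([.504,-.279,.34],[0,1,0,0])
c=snap('wrist','w3'); print(w2p(c,[[.504,-.279,.14]]),manip.current_clock(),manip.current_tool_pos())
E
python3 e.py
```

```text
[0.4592965  0.30285725 0.06      ]
[0.45932055 0.30289322 0.11101738] 17.6333
[[250.59596486 168.82648036]] 20.975 [ 0.50473943 -0.27755529  0.33990757]
```

View pics/w3.png

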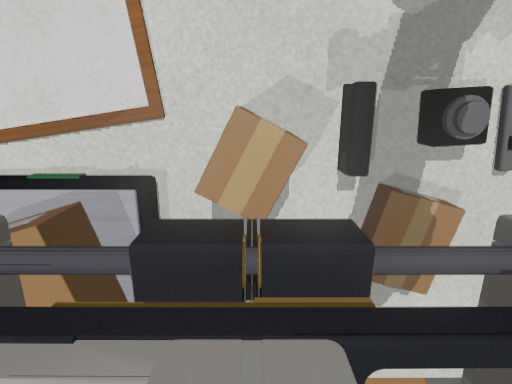

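The wrist view shows the tall lid centred at about (251,166), 3 px from the prediction.

```bash
cat > f.py <<'E'
from h import *
c=viewer.get_calibration('wrist'); p=p2w(c,[(251,166)],.14)[0]; print(p)
x,y=p[:2]
manip.servo_line([x,y,.34]); manip.servo_line([x,y,.191],vel=.12)
manip.sleep(2.8); print(manip.current_tool_pos(),manip.current_clock(),manip.current_force())
snap('scene','end')
E
python3 f.py
```

```text
[ 0.50074496 -0.27859723  0.14      ]
[ 0.50072701 -0.27859998  0.19099727] 25.4167 [-0.95949496  1.01160214  0.76854042]
```

View pics/end.png

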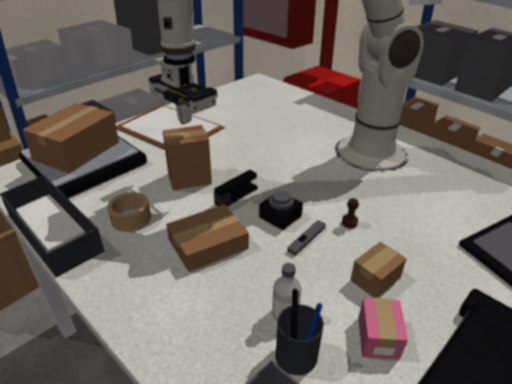

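The final view shows the fingertips above the tall carton's lid at about (186,118), and everything else where it was.

```bash
python3 -c "
from h import *
print(manip.hand_in())"
```

```text
the job is handed in; nothing more can be done
None
```

I pressed the call button fully down and let it up, pointed at the small carton's lid for over two seconds, then at the tall carton's, and handed the job in at about 25 s, still pointing, with nothing on the desk disturbed.

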